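# Wind open the cold-store hatch and stand the logger among the vials

## Robot

A 6-joint arm with a two-finger parallel gripper is mounted at the origin on the work surface. World frame = base frame: x ahead of the robot, y to its left, z up, the work surface at z = 0. Lengths are in m, angles in rad, forces in N, time in s.
With the tool pointing down it reaches from about 0.3 to 0.775 m from the base axis. Payload 14.6 kg.
Tool frame: the origin (TCP) lies midway between the tips of the shut fingers; the grasp point (between the pads) lies 19 mm behind it (ctrl.pinch_z is the distance from the TCP to the grasp point, in m); z points along the fingers, y is the line along which they close (so a half turn about z gives the same grasp; the last joint's range is limited). The gripper opens to 94 mm and grips with 3 to 60 N. Pads are 16 mm wide; open, the fingers measure 119 mm over their backs; the gripper's body (75 mm by 177 mm) begins 78 mm behind the grasp point.
Start: joints at [-1.403, 0.3, 1.521, -0, 1.321, -0.067], TCP at [0.128, -0.535, 0.205] pointing down, gripper open.
Joint ranges: [-3.03, 3.03], [-0.79, 2.21], [0.23, 2.52], [-1.04, 4.18], [0, 3.07], [-2.55, 2.55]. Speed limits (rad/s): [2.22, 2.22, 2.57, 3.14, 3.14, 3.14].

## Interface

Orientations are given as [roll, pitch, yaw] about the fixed x, y, z axes, in that order (R = Rz(yaw) Ry(pitch) Rx(roll)).
In Python, from station import ctrl gives the robot as it stands.
- The arm moves only by the tool jog_arm, never from a script. Its argument "motion" is a list of rows, each a list of 7 numbers: the shift along the tool's x, y, z in m, then the turn, a rotation vector about the tool's x, y, z in rad, then the opening, from -1 (shut) to 1 (fully open). In form: [[tx, ty, tz, rx, ry, rz, gripper], ...]. A call has 1 to 5 rows; each row shifts and turns the commanded pose from where the row before left it, along the tool's axes as they then stand; what a row does not reach is not made up. A row lasts 1/10 s, in which the tool goes at most 50 mm and 8.59 degrees, less where a joint would pass 70% of its speed; a pose out of reach is approached as far as the arm can. A call is refused whole if a number of a shift passes 0.05 or a number of a turn 0.15, either way. A call with a gripper value outside its range is refused whole. The fingers move at their own pace and stop on an object; "squeeze" is the grip in N (left out, the last holds). Time passes only in rows, so rows that do not move let the fingers close. It gives the time, the measured TCP pose, the force, the opening and the grip force at its end, in the units of the state.
- ctrl.get_obs(): the state, without advancing time (a new reading comes with each control period).
- ctrl.camera(name): name is "scene" or "side" or "wrist"; returns the picture (400x640x3 uint8, red, green, blue); there is no depth.
- ctrl.camera_model(name): a dict with "intrinsics" (3x3 intrinsics, pixels), "rvec" (rotation vector, rad) and "tvec" (3), from world to camera coordinates, as OpenCV has them. Camera axes: x right, y down, z forward; pixel columns grow to the right and rows downward; lengths in m; the calibration is good to about 2 mm. A picture is of the moment at which its call begins: read the wrist's pose just before it. camera_model takes no time and is no camera call; for the wrist camera it gives the pose at the moment of the call.
- ctrl.hand_in(): hands the job in; it is judged then, once.
The state is a dict: "time_s": time; "qpos": joint angles; "joint_vel": joint speeds; "tau": joint torques, N m; "ee_pos": TCP position; "eef_rot": TCP orientation; "force": force on the tool from outside, world axes, zero at the start; "moment": the same for the moment, N m; "grip_width": finger opening in m; "grip_force": force on a finger pad.
Only numpy, scipy, OpenCV 4.12 (cv2) and the standard library are available. Lean on these libraries where they do the work, as an engineer would, in place of code of your own. Each camera call takes 0.05 s, during which the arm holds its last target. There are 200 camera calls.

## Task

Fit the loose crank fully home on the hatch's square spindle and wind it anticlockwise (seen from above), round and round, until the cover over the vials is fully open (a bit over two turns, to the stop). Then stand the tall temperature logger tube upright on the floor of the lane, gently nudging the vials apart to make room. Leave the crank home on the spindle, keep all the vials standing in the lane, do not push the cover by hand, and leave the other things on the table where they are.

Things in the scene. Friction and masses are not known exactly. Their poses are not given: they have to be found in the camera images.
- hatch: Fixed low white housing; x from -35 to +110 mm (x points away from the robot), y from -184 to +166 mm (left), top face 85 mm up. Origin at table height, z up. A slot, the lane, opens in the top face along y (y -172 to +12, x -19 to +19 mm). A round boss 64 mm across stands on it at x = 0, y = 115 mm, its top 105 mm above the table, carrying the winding spindle.
- lane_floor (a point): Centre of the lane's floor, 22 mm above the table; axes as the hatch's. The lane is 38 mm wide (x), 184 mm long (y), 63 mm deep, straight-walled. Four vials stand in it in one row.
- cover: Flat aluminium cover over the lane, 60 x 196 x 6 mm, top face 92 mm above the table. Geared to the spindle: slides 5 mm in the hatch's +x (off the lane) per radian, 70.5 mm in all. Origin at its middle, on the housing's top face, over the lane's centre when fully shut. Moved by the spindle only, not pushed by hand.
- spindle_foot (a point): Foot of the winding spindle, on its axis, on the boss's top face (105 mm above the table). The spindle is a vertical steel square bar 12 x 12 mm, standing 30 mm up from here, the last 8 mm tapering to 7 x 7 mm. The crank is home when its underside rests on the boss. This point's x and y axes are square to the bar's flats and turn with it.
- winder (a joint): Turn of the spindle in rad, growing anticlockwise seen from above; starts between 0 and 1.57 (cover shut), stop at 14.1 (cover fully open). It turns stiffly (0.12 N m, no spring) and stays where it is left.
- crank_hub (a point): Loose steel crank, lying flat, knob up, about 0.25 kg. Point: centre of its hub, 22 mm above its underside; x along the arm to the knob, z up. Hub: block 30 x 30 x 44 mm high; square socket 14.5 mm wide, 36 mm deep, opening down, sides parallel to the hub's, goes on in any of 4 quarter turns (13 degrees of play). Arm: 20 wide, 10 thick, at the bottom, reaching 82 mm from the hub's axis.
- crank_knob (a point): Centre of the crank's black round knob, which spins freely about its own upright axis: 24 mm across, 50 mm high (from 12 to 62 mm above the crank's underside), 70 mm from the hub's axis along the arm.
- logger_center (a point): Temperature logger: upright plain tube 28 mm across, 115 mm high, standing on the table; its foot tapers to 18 mm across over the lowest 12 mm. The point is its centre, half-way up (57.5 mm above its foot). Mass about 0.09 kg.
- vial0_center (a point): Glass injection vial standing in the lane, loose: body 35 mm across up to 38 mm, sloping in to a 22 mm cap, 62 mm high in all, about 60 g, smooth (friction about 0.25). The point is its centre, 31 mm above its foot. The gaps between vials are narrower than the logger, but together there is 16 mm to spare once it is in.
- vial1_center (a point): Glass injection vial standing in the lane, loose: body 35 mm across up to 38 mm, sloping in to a 22 mm cap, 62 mm high in all, about 60 g, smooth (friction about 0.25). The point is its centre, 31 mm above its foot. The gaps between vials are narrower than the logger, but together there is 16 mm to spare once it is in.
- vial2_center (a point): Glass injection vial standing in the lane, loose: body 35 mm across up to 38 mm, sloping in to a 22 mm cap, 62 mm high in all, about 60 g, smooth (friction about 0.25). The point is its centre, 31 mm above its foot. The gaps between vials are narrower than the logger, but together there is 16 mm to spare once it is in.
- vial3_center (a point): Glass injection vial standing in the lane, loose: body 35 mm across up to 38 mm, sloping in to a 22 mm cap, 62 mm high in all, about 60 g, smooth (friction about 0.25). The point is its centre, 31 mm above its foot. The gaps between vials are narrower than the logger, but together there is 16 mm to spare once it is in.
- tape: Bystander, loose: roll of clear tape lying flat, 60 mm across, 24 mm high; origin under its centre.
- stamp: Bystander, loose: small wooden hand stamp standing up, 28 mm across, 50 mm high; origin under its centre.
- packet: Bystander, loose: small flat packet 70 x 32 x 24 mm high; origin under its centre.
- carton: Bystander, loose: medicine carton 50 x 95 x 40 mm high; origin under its centre.
- jar: Bystander, loose: squat amber jar 48 mm across, 62 mm high; origin under its centre.
- gel: Bystander, loose: clear bottle 60 mm across, 160 mm high; origin under its centre.
Things that resemble listed ones, but are neither listed nor needed, are in the scene too. Of the things that look like the part that bears logger_center, take the one that is farthest from the robot's base at the start. Leave any green or yellow look-alike of the part that bears crank_hub alone.

How it is judged:
By the outcome, as a careful person would: the job done as asked, in the order asked, and still so for the second after the job is handed in, with the robot touching nothing.
It also fails if it takes over 72 s, if anything falls off the work surface, if the arm or the gripper's body presses on something with over 40 N, if the wrist force passes 120 N, or if a joint passes its speed limit or range.

## Working session

There is one attempt and no reset: what is moved stays moved. The work goes in short steps, Python scripts to look and compute and a tool call to move; the robot and the scene stay as the last step left them, time stands still between calls to the robot, and variables do not carry over. Pictures are saved under pics/ and viewed, at most 10 in all, crops included, and the job is handed in when it is done.

Besides the shell and the picture viewer there is one more tool, called after ">>>" as name(argument=value, ...) on one line, values as JSON. jog_arm: Moves the arm, as the interface text tells. Its arguments: {"type":"object","properties":{"motion":{"type":"array"},"squeeze":{"type":"number"}},"required":["motion"]}

```bash
ls; mkdir -p pics; cat > h.py <<'E'
import numpy as np, cv2
from station import ctrl
from scipy.spatial.transform import Rotation as R
def snap(n):
    m=ctrl.camera_model(n); im=ctrl.camera(n)
    return im,m
def save(im,f): cv2.imwrite('pics/'+f,cv2.cvtColor(im,cv2.COLOR_RGB2BGR))
def ray(m,u,v,z):
    K=np.array(m['intrinsics']);Rm=R.from_rotvec(np.ravel(m['rvec'])).as_matrix();t=np.ravel(m['tvec'])
    d=Rm.T@np.linalg.solve(K,[u,v,1]);c=-Rm.T@t
    return c+d*(z-c[2])/d[2]
def proj(m,P):
    return cv2.projectPoints(np.array(P,float).reshape(-1,3),np.array(m['rvec']),np.array(m['tvec']),np.array(m['intrinsics']),None)[0].reshape(-1,2)
E
python3 - <<'E'
from h import *
import pickle
o=ctrl.get_obs();print(o)
D={}
for n in ['scene','side','wrist']:
    im,m=snap(n);D[n]=(im,m);save(im,n+'0.png')
    Rm=R.from_rotvec(np.ravel(m['rvec'])).as_matrix();print(n,-Rm.T@np.ravel(m['tvec']),Rm[2],np.array(m['intrinsics'])[0,0])
pickle.dump(D,open('d0.pkl','wb'))
E
```

```text
pics
{'time_s': 0.0, 'qpos': array([-1.40260854e+00,  3.00481617e-01,  1.52159759e+00, -9.23611267e-06,
        1.32072513e+00, -6.65962844e-02]), 'joint_vel': array([-7.26096197e-04,  8.70660254e-05,  8.15909329e-04, -2.61647736e-03,
        4.48896358e-04, -1.12233552e-03]), 'tau': array([-3.31394040e-04, -5.31803727e+01, -3.52736664e+01,  7.07655237e-02,
        2.44454015e-02, -1.12939072e-04]), 'ee_pos': array([ 0.12789841, -0.53463737,  0.20487359]), 'eef_rot': array([-3.14038306e+00, -7.17079211e-05,  2.34786319e-01]), 'force': array([0.20732855, 0.24686419, 0.80361011]), 'moment': array([-0.02056915,  0.01263035, -0.01578629]), 'grip_force': 0.0, 'grip_width': 0.09380900717174841}
scene [ 1.25437761 -0.01900562  0.79210244] [-0.73884995  0.03190332 -0.67311435] 426.25747401243206
side [0.17582417 1.25961133 0.86286853] [ 0.1937053  -0.83589713 -0.51357011] 491.6325675163
wrist [ 0.20374262 -0.51622844  0.38349607] [-0.25992988 -0.06212787 -0.96362679] 353.9812621156562
```

View pics/scene0.png

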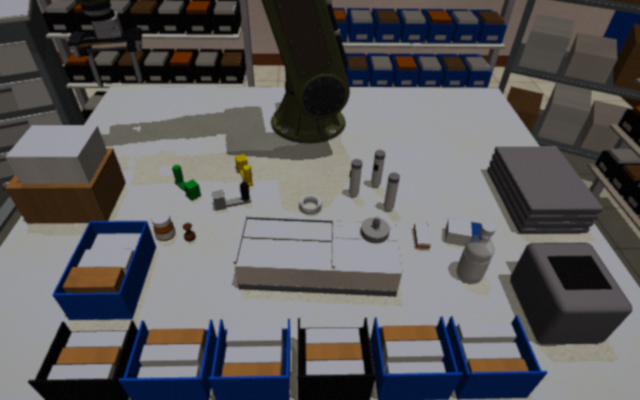

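View pics/side0.png

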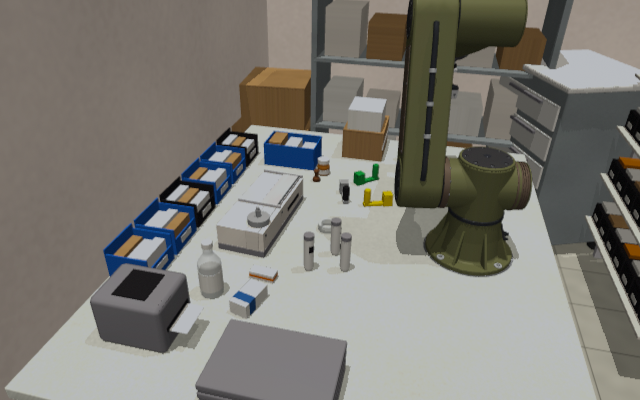

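The scene view shows the robot, the hatch (238–400, 218–290) with its boss at (375,230), and the grey crank at (218–250, 185–205). The three tubes are at (355,178), (378,168) and (391,192). The green and yellow cranks are decoys. I'll zoom in.

```bash
python3 - <<'E'
from h import *
import pickle
D=pickle.load(open('d0.pkl','rb'))
im=D['scene'][0][145:295,205:405]; a=cv2.resize(im,None,fx=4,fy=4,interpolation=cv2.INTER_CUBIC); a=np.clip(a.astype(float)*1.3,0,255).astype(np.uint8); save(a,'sc_crop.png')
m=D['scene'][1]
for n,u,v in [('tubeA',355,195),('tubeB',377,186),('tubeC',390,209),]:
    p=ray(m,u,v,0);print(n,p,np.hypot(*p[:2]))
for n,u,v in [('A',355.5,162),('B',379,153),('C',392.5,176)]:
    p=ray(m,u,v,0.115);print(n,p,np.hypot(*p[:2]))
print('boss',ray(m,375,225,.105)); print('hub',ray(m,219,196,.044),'knob',ray(m,245,184,.062))
print('cam wrist sees', [ray(D['wrist'][1],u,v,0) for u,v in [(0,0),(639,0),(0,399),(639,399)]])
E
```

```text
tubeA [0.37789879 0.12702054 0.        ] 0.39867494219309524
tubeB [0.34008223 0.19355372 0.        ] 0.3913041894471152
tubeC [0.43473541 0.21607928 0.        ] 0.48547413015653984
A [0.37719353 0.11924926 0.115     ] 0.3955949300528598
B [0.33820755 0.1860027  0.115     ] 0.38598102497169884
C [0.43480319 0.20681231 0.115     ] 0.4814822367907663
boss [0.59466361 0.1431005  0.105     ]
hub [ 0.42787754 -0.23572299  0.044     ] knob [ 0.4014114  -0.16934678  0.062     ]
cam wrist sees [array([ 0.22665296, -0.19617936,  0.        ]), array([ 0.37094361, -0.79960854,  0.        ]), array([-0.26224978, -0.19675254,  0.        ]), array([-0.06456785, -1.02333833,  0.        ])]
```

View pics/sc_crop.png

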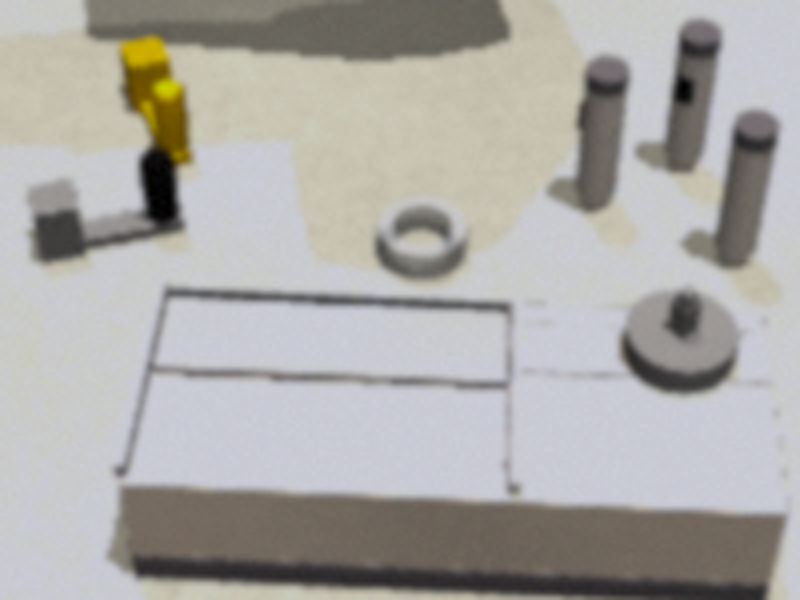

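View pics/wrist0.png

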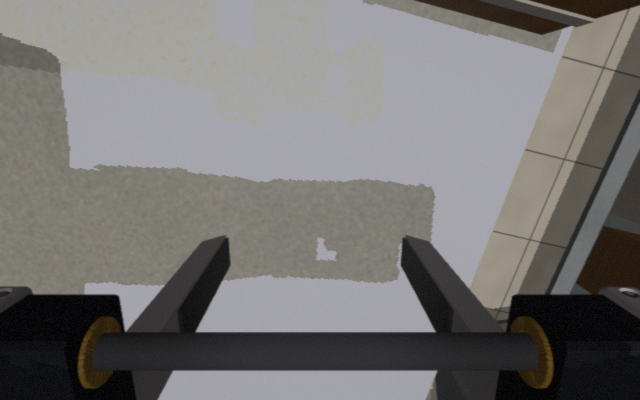

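Tube C at about (0.435, 0.212) is the farthest from the base, so that is the logger. The crank hub is at about (0.428, -0.236), with its arm at about 112°. I'll move to views above the crank and then the spindle.

>>> jog_arm(motion=[[0, 0, -0.01, 0, 0, 0.117, 1], [0, 0, -0.01, 0, 0, 0.117, 1], [0.028, -0.04, -0.005, 0, 0, 0, 1], [0.028, -0.04, -0.005, 0, 0, 0, 1], [0.028, -0.04, -0.005, 0, 0, 0, 1]])

```text
time_s: 0.65
ee_pos: [0.2123, -0.4132, 0.2403]
eef_rot: [-3.141, 0.0, -0.0]
force: [1.9, -0.3, -0.4]
grip_width: 0.0938
grip_force: 0.0
```

>>> jog_arm(motion=[[0.028, -0.04, -0.005, 0, 0, 0, 1], [0.028, -0.04, -0.005, 0, 0, 0, 1], [0.028, -0.04, -0.005, 0, 0, 0, 1], [0.028, -0.04, -0.005, 0, 0, 0, 1], [0.028, -0.04, 0, 0, 0, 0, 1]])

```text
time_s: 1.15
ee_pos: [0.3525, -0.213, 0.2611]
eef_rot: [3.141, -0.001, 0.001]
force: [0.6, -0.2, 0.6]
grip_width: 0.0945
grip_force: 0.0
```

>>> jog_arm(motion=[[0, 0, 0, 0, 0, 0, 1], [0, 0, 0, 0, 0, 0, 1]])

```text
time_s: 1.35
ee_pos: [0.352, -0.2141, 0.2604]
eef_rot: [3.142, 0.0, 0.003]
force: [0.4, -0.7, 0.3]
grip_width: 0.0939
grip_force: 0.0
```

```bash
python3 - <<'E'
from h import *
import pickle
im,m=snap('wrist');save(im,'w1.png');pickle.dump((im,m),open('w1.pkl','wb'))
o=ctrl.get_obs();print(o['time_s'],o['ee_pos'],o['eef_rot'])
print(proj(m,[(0.428,-.236,.044),(.401,-.169,.062)]))
E
```

```text
1.4 [ 0.35150409 -0.21491406  0.26031261] [-3.14157551e+00  3.67071083e-04  1.38973618e-03]
[[335.84653904 105.30372816]
 [272.39247972 131.87997304]]
```

View pics/w1.png

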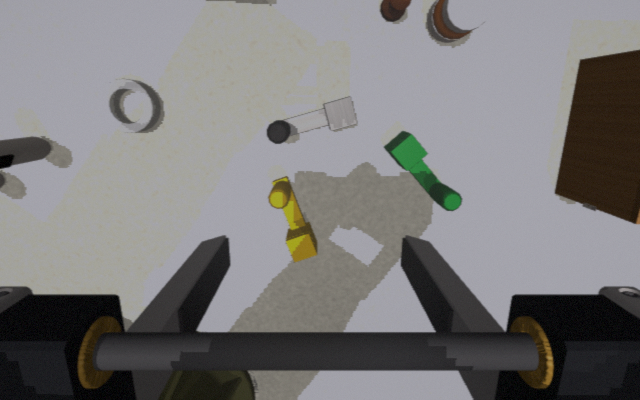

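>>> jog_arm(motion=[[0.025, -0.04, -0.01, 0, 0, 0, 1], [0.025, -0.04, -0.01, 0, 0, 0, 1], [0.025, -0.04, -0.01, 0, 0, 0, 1], [0.025, -0.04, -0.01, 0, 0, 0, 1], [0.025, -0.04, 0, 0, 0, 0, 1]])

```text
time_s: 1.9
ee_pos: [0.4775, -0.0146, 0.3016]
eef_rot: [3.141, -0.002, -0.002]
force: [0.1, -0.4, 0.1]
grip_width: 0.0935
grip_force: 0.0
```

>>> jog_arm(motion=[[0.025, -0.04, 0, 0, 0, 0, 1], [0.025, -0.04, 0, 0, 0, 0, 1], [0, -0.04, 0, 0, 0, 0, 1], [0, 0, 0, 0, 0, 0, 1], [0, 0, 0, 0, 0, 0, 1]])

```text
time_s: 2.4
ee_pos: [0.5267, 0.1042, 0.3]
eef_rot: [3.141, 0.001, 0.0]
force: [-0.2, -0.0, -0.1]
grip_width: 0.0939
grip_force: 0.0
```

```bash
python3 - <<'E'
from h import *
import pickle
im,m=snap('wrist');save(im,'w2.png');pickle.dump((im,m),open('w2.pkl','wb'))
o=ctrl.get_obs();print(o['time_s'],o['ee_pos'],o['eef_rot'])
print(proj(m,[(0.595,.143,.135),(.435,.207,.115)]))
E
```

```text
2.45 [0.5266483  0.10370368 0.30026257] [ 3.14129301e+00  3.58091626e-04 -9.40339716e-04]
[[274.08381015 113.85612671]
 [223.23246454 260.78451047]]
```

View pics/w2.png

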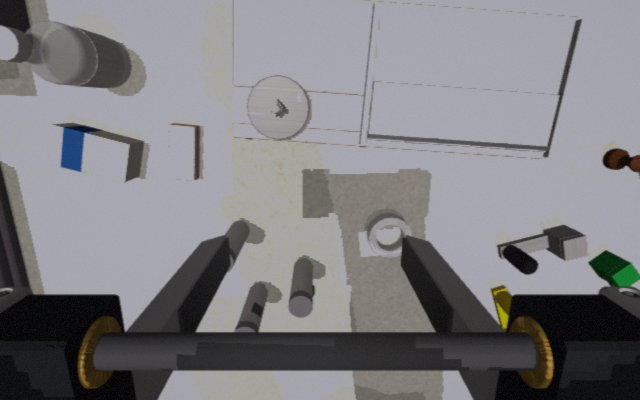

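w1 shows the crank hub's top at (341,113) and its knob at (279,132). w2 shows the boss at (279,107) with the spindle in it, and the lane and cover at upper right. Next I'll take a closer look at the spindle, from straight above, to get its angle.

>>> jog_arm(motion=[[-0.003, -0.01, 0.035, 0, 0, 0, 1], [-0.003, -0.01, 0.035, 0, 0, 0, 1], [-0.003, -0.01, 0.035, 0, 0, 0, 1], [-0.001, -0.009, 0.025, 0, 0, 0, 1], [0, 0, 0, 0, 0, 0, 1]])

```text
time_s: 2.95
ee_pos: [0.5152, 0.1429, 0.1677]
eef_rot: [3.141, 0.005, -0.001]
force: [1.0, 0.5, -0.6]
grip_width: 0.0936
grip_force: 0.0
```

```bash
python3 - <<'E'
from h import *
import pickle
im,m=snap('wrist');pickle.dump((im,m),open('w3.pkl','wb'))
o=ctrl.get_obs();print(o['time_s'],o['ee_pos'],o['eef_rot'])
u,v=proj(m,[(0.595,.143,.135)])[0];print(u,v)
def crop(im,u,v,r,s=400):
    u,v=int(u),int(v);c=im[max(v-r,0):v+r,max(u-r,0):u+r];print(max(u-r,0),max(v-r,0));return cv2.resize(c,(s,s),interpolation=cv2.INTER_CUBIC)
im1,m1=pickle.load(open('w1.pkl','rb'))
a=crop(im,u,max(v,50),50); b=crop(im1,315,120,50)
save(cv2.convertScaleAbs(np.hstack([a,b]),alpha=1.2),'zoom.png')
E
```

```text
3.0 [0.5162553  0.14289428 0.17008718] [ 3.14107444e+00  1.87849090e-03 -7.53345920e-04]
315.25764241588905 99.74000062158699
265 49
265 70
```

View pics/zoom.png

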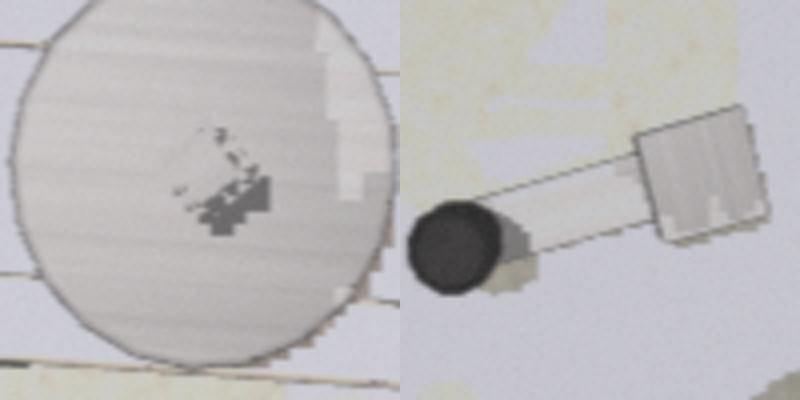

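The zoom shows the boss circle centred at about crop (203,176), with a square bar whose flats look roughly diagonal. I'll compute the coordinates and sharpen the bar.

```bash
python3 - <<'E'
from h import *
import pickle
im1,m1=pickle.load(open('w1.pkl','rb')); im,m=pickle.load(open('w3.pkl','rb')); im2,m2=pickle.load(open('w2.pkl','rb')); im0,m0=pickle.load(open('d0.pkl','rb'))['scene']
g=lambda x,y:(265+(x-400)/4,70+y/4)
P=np.array([ray(m1,*g(*p),.044)[:2] for p in [(635,136),(742,104),(767,210),(662,240)]])
print('hub',P,P.mean(0)); print([np.degrees(np.arctan2(*(P[b]-P[a])[::-1])) for a,b in [(1,0),(2,3),(3,0),(2,1)]], [np.linalg.norm(P[a]-P[b]) for a,b in [(0,1),(1,2),(2,3),(3,0)]])
a,b=[ray(m1,*g(*p),.010)[:2] for p in [(635,155),(472,205)]];print('arm edge',np.degrees(np.arctan2(*(b-a)[::-1])))
k=ray(m1,*g(452,247),.062)[:2];print('knob',k)
print('boss w3',ray(m,265+203.5/4,49+176/4,.105))
print('boss w2',ray(m2,279.5,107,.105))
# hatch yaw: far edge and near edge from scene, w2
print('scene far corners',ray(m0,205+122/4,145+487/4,.085),ray(m0,205+785/4,145+515/4,.085))
print('w2 lane ends',[ray(m2,*p,.085) for p in [(365,143),(547,155),(577,20),(373,4)]])
c=cv2.cvtColor(im,cv2.COLOR_RGB2GRAY)[72:112,295:345]
c=cv2.createCLAHE(4,(2,2)).apply(cv2.normalize(c,None,0,255,cv2.NORM_MINMAX))
gg=cv2.cvtColor(im2,cv2.COLOR_RGB2GRAY)[92:124,260:300]
gg=cv2.normalize(gg,None,0,255,cv2.NORM_MINMAX)
o=np.hstack([cv2.resize(c,(400,320),interpolation=0),cv2.resize(gg,(400,320),interpolation=0)])
cv2.imwrite('pics/sp.png',o)
E
```

```text
hub [[ 0.42930917 -0.22296386]
 [ 0.43765267 -0.25148703]
 [ 0.4099858  -0.25913586]
 [ 0.40185584 -0.23063642]] [ 0.41970087 -0.24105579]
[np.float64(106.30506543756952), np.float64(105.9217091898464), np.float64(15.614418205083169), np.float64(15.454101487705776)] [np.float64(0.029718424221087093), np.float64(0.02870470676988296), np.float64(0.02963637419871554), np.float64(0.028505321376338124)]
arm edge 106.75125463819937
knob [ 0.40115347 -0.17487749]
boss w3 [0.59935131 0.14252682 0.105     ]
boss w2 [0.60093357 0.14061041 0.105     ]
scene far corners [ 0.6926859  -0.15895033  0.085     ] [0.71532143 0.18417968 0.085     ]
w2 lane ends [array([0.56235103, 0.04925254, 0.085     ]), array([ 0.54905429, -0.15399804,  0.085     ]), array([ 0.68564993, -0.16034685,  0.085     ]), array([0.70013338, 0.0464598 , 0.085     ])]
```

View pics/sp.png

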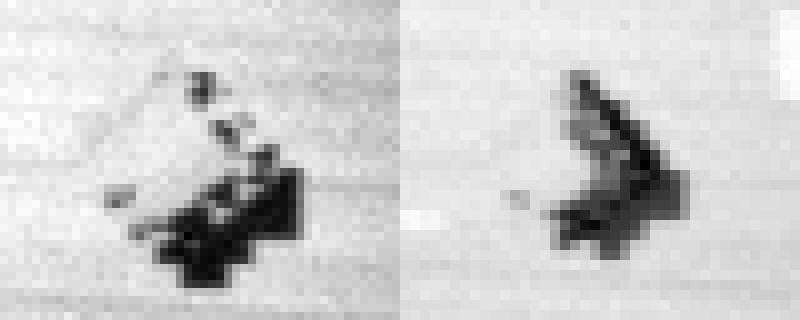

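The bar's lit edges run at about 45° in the image, with a shadow falling to the lower right. I'll average a few frames and fit the lit edges for a sharper angle.

```bash
python3 - <<'E'
from h import *
m=ctrl.camera_model('wrist')
a=np.mean([cv2.cvtColor(ctrl.camera('wrist'),cv2.COLOR_RGB2GRAY).astype(float) for _ in range(6)],0)
np.save('avg.npy',a)
f,t=proj(m,[(.600,.142,.105),(.600,.142,.135)]);print(f,t,proj(m,[(.6,.136,.12),(.6,.148,.12)]))
c=np.array([315.9,93.])
from scipy.ndimage import map_coordinates as mc
for name,base in [('UL',225),('UR',315),('LL',135)]:
    best=[]
    for d in range(-20,21,2):
        th=np.radians(base+d); n=np.array([np.cos(th),np.sin(th)]); tt=np.array([-n[1],n[0]])
        s=np.linspace(-5,5,21); r=np.arange(5,12,.25)
        X=c[0]+r[:,None]*n[0]+s*tt[0]; Y=c[1]+r[:,None]*n[1]+s*tt[1]
        p=mc(a,[Y,X],order=1).mean(1); g=np.gradient(p,.25)
        i=np.argmin(p-np.convolve(np.pad(p,6,'edge'),np.ones(13)/13,'valid'))
        best.append((round(p[i]-np.median(p),1),d,r[i]))
    print(name,sorted(best)[:6])
E
```

```text
[316.70150532  94.07583481] [316.99505815  92.85401837] [[326.55427147  93.49737435]
 [307.12237634  93.5132313 ]]
UL [(np.float64(-3.0), 2, np.float64(5.25)), (np.float64(-2.9), 0, np.float64(5.25)), (np.float64(-2.9), 4, np.float64(5.5)), (np.float64(-2.8), -4, np.float64(5.0)), (np.float64(-2.8), -2, np.float64(5.25)), (np.float64(-2.7), -6, np.float64(5.0))]
UR [(np.float64(-15.0), 18, np.float64(7.0)), (np.float64(-14.9), 16, np.float64(7.0)), (np.float64(-14.6), 14, np.float64(7.0)), (np.float64(-14.4), 20, np.float64(7.0)), (np.float64(-13.3), 12, np.float64(6.75)), (np.float64(-12.3), 10, np.float64(6.75))]
LL [(np.float64(-7.5), -20, np.float64(9.0)), (np.float64(-7.2), -18, np.float64(9.0)), (np.float64(-6.8), -16, np.float64(9.0)), (np.float64(-6.5), -14, np.float64(9.0)), (np.float64(-6.2), -12, np.float64(9.0)), (np.float64(-6.1), -8, np.float64(9.25))]
```

```bash
python3 - <<'E'
import numpy as np
a=np.load('avg.npy');b=a[78:110,300:334]
b=b-np.median(a[60:75,300:334])
for r,row in zip(range(78,110),b): print(r,' '.join('%3d'%v for v in row))
E
```

```text
78   2   2   2   2   2   1   1   1   0   1   1   0   1   0   0   0   0   0   0   0   0  -2   0  -1  -1  -2  -2  -2  -2  -2  -3  -3  -4  -4
79   1   1   1   1   1   0   0   0   0   0   0   0   0   0   0   0   0   0  -1   0  -1  -1  -1  -1  -2  -2  -2  -2  -2  -2  -3  -3  -3  -3
80   2   2   1   1   0   0   1   0   0   0   0   0   0   0  -1   0  -1  -1  -1  -1  -2  -1  -2  -2  -2  -3  -3  -2  -2  -3  -3  -4  -4  -3
81   3   3   2   2   2   1   2   2   0   0   1   0   0   0   0  -1  -1  -1   0  -1  -1  -2  -3  -2  -3  -3  -4  -4  -3  -3  -4  -4  -4  -4
82   4   4   3   3   2   3   2   3   2   2   2   2   1   1   0   0  -1   0   0   0   0  -1  -2  -1  -2  -2  -4  -3  -4  -5  -5  -4  -5  -5
83   4   4   3   3   3   2   2   2   1   1   1   2   1   0  -1  -2  -3  -2  -3  -5  -6  -3  -1   0  -1  -1  -3  -2  -3  -3  -4  -4  -4  -5
84   3   3   3   2   2   2   2   2   1   2   2   1   0   1   0  -1  -2  -3  -3  -6  -9  -6  -2  -2  -1  -2  -2  -2  -2  -3  -3  -3  -5  -4
85   2   2   2   2   2   1   1   1   1   1   0   1   0   0   0  -2  -7  -6  -5 -11 -21 -19  -9  -4  -2  -2  -3  -3  -4  -4  -4 
[... 2657 characters left out ...]

105   0   0   0   0   0   1   1   0   0   0  -1  -2  -9 -16 -13 -16 -26 -39 -54 -57 -60 -67 -67 -67 -67 -67 -61 -54 -50 -50 -50 -48 -34 -15
106  -1  -1   0   0   0  -1  -1  -1  -1  -1  -1  -2  -3  -5  -7 -17 -34 -53 -63 -57 -60 -68 -67 -68 -67 -65 -51 -25 -11 -10 -11 -11  -9  -7
107   0   0   0   0  -1  -1  -1  -2  -3  -2  -2  -3  -2  -3  -4 -15 -38 -58 -68 -67 -67 -69 -69 -63 -60 -58 -46 -22  -7  -6  -5  -6  -6  -6
108   0   0   0   0   0  -1  -1  -1  -1  -1  -1  -2  -3  -3  -4 -10 -29 -48 -64 -69 -69 -69 -69 -63 -54 -51 -40 -21  -7  -7  -6  -7  -7  -7
109  -1   0   0  -1  -1  -1  -2  -1  -1  -1  -1  -1  -1  -3  -2  -4  -7 -20 -46 -64 -67 -68 -66 -51 -26 -11  -9  -8  -6  -5  -7  -7  -7  -8
```

The bar's edges fit a yaw of about 41° (mod 90), and the spindle axis is at about (0.600, 0.142). The crank hub is at (0.420, -0.241) with its arm at 106°. I'll go and grasp the hub.

>>> jog_arm(motion=[[-0.0107, 0.0427, 0, 0, 0, 0, 0.3], [-0.0107, 0.0427, 0, 0, 0, 0, 0.3], [-0.0107, 0.0427, 0, 0, 0, 0, 0.3], [-0.0107, 0.0427, 0, 0, 0, 0, 0.3], [-0.0107, 0.0427, 0, 0, 0, 0, 0.3]])

```text
time_s: 3.8
ee_pos: [0.4626, -0.0709, 0.1712]
eef_rot: [3.141, -0.001, 0.001]
force: [0.9, -0.3, -0.0]
grip_width: 0.0618
grip_force: 0.0
```

>>> jog_arm(motion=[[-0.0107, 0.0427, 0, 0, 0, 0, 0.3], [-0.0107, 0.0427, 0, 0, 0, 0, 0.3], [-0.0107, 0.0427, 0, 0, 0, 0, 0.3], [-0.0107, 0.0427, 0, 0, 0, 0, 0.3], [0, 0, 0, 0, 0, -0.142, 0.3]])

```text
time_s: 4.3
ee_pos: [0.4192, -0.2441, 0.1711]
eef_rot: [3.14, -0.001, 0.139]
force: [-0.5, 0.9, 0.2]
grip_width: 0.0613
grip_force: 0.0
```

>>> jog_arm(motion=[[0, 0, 0, 0, 0, -0.142, 0.3], [0, 0, 0, 0, 0, -0.142, 0.3], [0, 0, 0, 0, 0, -0.142, 0.3], [0, 0, 0, 0, 0, -0.142, 0.3], [0, 0, 0, 0, 0, -0.142, 0.3]])

```text
time_s: 4.8
ee_pos: [0.4205, -0.2403, 0.1711]
eef_rot: [3.141, -0.0, 0.859]
force: [-0.9, -0.7, -0.9]
grip_width: 0.0611
grip_force: 0.0
```

>>> jog_arm(motion=[[0, 0, 0, 0, 0, -0.142, 0.3], [0, 0, 0, 0, 0, -0.142, 0.3], [0, 0, 0, 0, 0, -0.142, 0.3], [0, 0, 0, 0, 0, -0.142, 0.3], [0, 0, 0, 0, 0, -0.142, 0.3]])

```text
time_s: 5.3
ee_pos: [0.4205, -0.2403, 0.1711]
eef_rot: [3.141, 0.001, 1.568]
force: [-0.4, -0.3, 0.2]
grip_width: 0.0608
grip_force: 0.0
```

>>> jog_arm(motion=[[0, 0, 0.02, 0, 0, -0.142, 0.3], [0, 0, 0.02, 0, 0, -0.142, 0.3], [0, 0, 0, 0, 0, 0, 0.3], [0, 0, 0, 0, 0, 0, 0.3]])

```text
time_s: 5.7
ee_pos: [0.4206, -0.2402, 0.1313]
eef_rot: [3.141, 0.0, 1.842]
force: [0.3, 0.3, -0.2]
grip_width: 0.0612
grip_force: 0.0
```

```bash
cat >> h.py <<'E'
def delta(target,yaw=None):
    o=ctrl.get_obs();Rm=R.from_euler('xyz',o['eef_rot']).as_matrix()
    print(o['time_s'],np.round(o['ee_pos'],4),np.round(o['eef_rot'],3),'F',np.round(o['force'],1),'w',round(o['grip_width'],4),o['grip_force'])
    print('tool delta',np.round(Rm.T@(np.array(target)-o['ee_pos']),4),'' if yaw is None else 'rz %.3f'%-( (yaw-o['eef_rot'][2]+np.pi)%(2*np.pi)-np.pi))
E
python3 - <<'E'
from h import *
delta((.4197,-.2411,.013),1.848)
E
```

```text
5.7 [ 0.4206 -0.2402  0.1313] [3.141 0.    1.842] F [ 0.3  0.3 -0.2] w 0.0612 0.0
tool delta [-0.0006 -0.0012  0.1183] rz -0.006
```

>>> jog_arm(motion=[[0, -0.001, 0.04, 0, 0, -0.006, 0.3], [0, 0, 0.04, 0, 0, 0, 0.3], [0, 0, 0.025, 0, 0, 0, 0.3], [0, 0, 0.013, 0, 0, 0, 0.3], [0, 0, 0, 0, 0, 0, 0.3]], squeeze=35)

```text
time_s: 6.2
ee_pos: [0.4195, -0.2403, 0.0123]
eef_rot: [-3.141, -0.001, 1.851]
force: [0.2, 0.1, 0.7]
grip_width: 0.0611
grip_force: 0.0
```

>>> jog_arm(motion=[[0, 0, 0, 0, 0, 0, -1], [0, 0, 0, 0, 0, 0, -1], [0, 0, 0, 0, 0, 0, -1], [0, 0, 0, 0, 0, 0, -1], [0, 0, 0, 0, 0, 0, -1]], squeeze=35)

```text
time_s: 6.7
ee_pos: [0.4197, -0.2404, 0.013]
eef_rot: [3.141, 0.001, 1.853]
force: [-1.7, 0.5, 5.7]
grip_width: 0.0297
grip_force: 35.0
```

>>> jog_arm(motion=[[0, 0, -0.03, 0, 0, 0, -1], [0, 0, -0.045, 0, 0, 0, -1], [0, 0, -0.045, 0, 0, 0, -1], [0, 0, -0.045, 0, 0, 0, -1], [0, 0, 0, 0, 0, 0, -1]])

```text
time_s: 7.2
ee_pos: [0.4212, -0.2414, 0.183]
eef_rot: [3.136, 0.007, 1.853]
force: [0.1, 0.5, -2.6]
grip_width: 0.0296
grip_force: 35.0
```

```bash
python3 - <<'E'
from h import *
delta((.600,.142,.19),np.radians(131))
E
```

```text
7.2 [ 0.4212 -0.2414  0.183 ] [3.136 0.007 1.853] F [ 0.1  0.5 -2.6] w 0.0296 34.99401435256004
tool delta [ 0.3184  0.2784 -0.0076] rz -0.434
```

The crank is held. I'll carry it over the spindle.

>>> jog_arm(motion=[[0.0318, 0.0278, 0, 0, 0, 0, -1], [0.0318, 0.0278, 0, 0, 0, 0, -1], [0.0318, 0.0278, 0, 0, 0, 0, -1], [0.0318, 0.0278, 0, 0, 0, 0, -1], [0.0318, 0.0278, 0, 0, 0, 0, -1]])

```text
time_s: 7.7
ee_pos: [0.5088, -0.0471, 0.1764]
eef_rot: [-3.14, -0.001, 1.853]
force: [0.3, -1.3, -2.4]
grip_width: 0.0298
grip_force: 35.0
```

>>> jog_arm(motion=[[0.0318, 0.0278, 0, 0, 0, 0, -1], [0.0318, 0.0278, 0, 0, 0, 0, -1], [0.0318, 0.0278, 0, 0, 0, 0, -1], [0.0318, 0.0278, 0, 0, 0, 0, -1], [0.0318, 0.0278, 0, 0, 0, 0, -1]])

```text
time_s: 8.2
ee_pos: [0.598, 0.1442, 0.176]
eef_rot: [-3.14, -0.0, 1.853]
force: [0.1, -0.9, -1.8]
grip_width: 0.0296
grip_force: 35.0
```

>>> jog_arm(motion=[[0, 0, 0, 0, 0, -0.145, -1], [0, 0, 0, 0, 0, -0.145, -1], [0, 0, 0, 0, 0, -0.145, -1], [0, 0, 0, 0, 0, 0, -1], [0, 0, 0, 0, 0, 0, -1]])

```text
time_s: 8.7
ee_pos: [0.5977, 0.1425, 0.1766]
eef_rot: [-3.141, -0.001, 2.283]
force: [0.4, -0.5, -2.2]
grip_width: 0.0301
grip_force: 35.0
```

```bash
python3 - <<'E'
from h import *
import pickle
D={}
for n in ['scene','side']: D[n]=snap(n)
pickle.dump(D,open('d1.pkl','wb'))
delta((.600,.142,.153),np.radians(131))
s=cv2.resize(D['scene'][0][180:260,325:425],(400,320),interpolation=2); t=cv2.resize(D['side'][0][150:250,200:325],(400,320),interpolation=2)
save(np.hstack([s,t]),'held.png')
E
```

```text
8.8 [0.5979 0.1425 0.177 ] [-3.141 -0.     2.284] F [-0.   0.3 -2.3] w 0.0295 34.994141310453415
tool delta [-0.0018  0.0013  0.024 ] rz -0.002
```

>>> jog_arm(motion=[[-0.002, 0.001, 0.02, 0, 0, 0, -1], [0, 0, 0.005, 0, 0, 0, -1], [0, 0, 0.005, 0, 0, 0, -1], [0, 0, 0.004, 0, 0, 0, -1], [0, 0, 0, 0, 0, 0, -1]])

```text
time_s: 9.3
ee_pos: [0.5999, 0.1417, 0.1433]
eef_rot: [-3.141, -0.0, 2.287]
force: [-0.2, 0.2, -3.0]
grip_width: 0.0298
grip_force: 35.0
```

>>> jog_arm(motion=[[0, 0, 0.003, 0, 0, 0, -1], [0, 0, 0.003, 0, 0, 0, -1], [0, 0, 0.003, 0, 0, 0, -1], [0, 0, 0, 0, 0, 0, -1]])

```text
time_s: 9.7
ee_pos: [0.5998, 0.1418, 0.134]
eef_rot: [-3.141, -0.0, 2.288]
force: [-1.1, -0.6, -3.4]
grip_width: 0.0299
grip_force: 35.0
```

>>> jog_arm(motion=[[0, 0, 0.005, 0, 0, 0, -1], [0, 0, 0.005, 0, 0, 0, -1], [0, 0, 0.004, 0, 0, 0, -1], [0, 0, 0, 0, 0, 0, -1]])

```text
time_s: 10.1
ee_pos: [0.5997, 0.1416, 0.1195]
eef_rot: [-3.14, -0.001, 2.288]
force: [-1.7, 1.5, -4.1]
grip_width: 0.0299
grip_force: 35.0
```

>>> jog_arm(motion=[[0, 0, 0.002, 0, 0, 0, -1], [0, 0, 0.001, 0, 0, 0, -1], [0, 0, 0, 0, 0, 0, -1]])

```text
time_s: 10.4
ee_pos: [0.6, 0.1418, 0.1181]
eef_rot: [3.141, -0.0, 2.288]
force: [-4.9, 1.5, 4.3]
grip_width: 0.0294
grip_force: 35.0
```

The force has flipped at TCP z 0.118, so the crank is home. I'll release it and regrip on the knob.

>>> jog_arm(motion=[[0, 0, 0, 0, 0, 0, 0.1], [0, 0, 0, 0, 0, 0, 0.1], [0, 0, -0.02, 0, 0, 0, 0.1], [0, 0, -0.035, 0, 0, 0, 0.1], [0, 0, -0.012, 0, 0, 0, 0.1]])

```text
time_s: 10.9
ee_pos: [0.6012, 0.1417, 0.1879]
eef_rot: [3.138, 0.003, 2.288]
force: [-0.2, -0.2, -0.1]
grip_width: 0.0517
grip_force: 0.0
```

>>> jog_arm(motion=[[0.035, 0, 0, 0, 0, 0, 0.1], [0.035, 0, 0, 0, 0, 0, 0.1], [0, 0, 0, 0, 0, 0, 0.1], [0, 0, 0.025, 0, 0, 0, 0.1], [0, 0, 0.024, 0, 0, 0, 0.1]])

```text
time_s: 11.4
ee_pos: [0.5545, 0.1943, 0.1349]
eef_rot: [3.14, 0.001, 2.288]
force: [0.4, -0.3, -0.2]
grip_width: 0.0518
grip_force: 0.0
```

>>> jog_arm(motion=[[0, 0, 0, 0, 0, 0, 0.1], [0, 0, 0, 0, 0, 0, -1], [0, 0, 0, 0, 0, 0, -1], [0, 0, 0, 0, 0, 0, -1], [0, 0, 0, 0, 0, 0, -1]], squeeze=20)

```text
time_s: 11.9
ee_pos: [0.5544, 0.1945, 0.1362]
eef_rot: [3.141, 0.001, 2.288]
force: [-1.7, -0.5, 0.4]
grip_width: 0.0231
grip_force: 18.2
```

The knob is gripped, so I'll start winding.

>>> jog_arm(motion=[[-0.0061, -0.0285, 0, 0, 0, 0, -1], [-0.0171, -0.0235, 0, 0, 0, 0, -1], [-0.0252, -0.0146, 0, 0, 0, 0, -1], [-0.0289, -0.003, 0, 0, 0, 0, -1], [-0.0277, 0.009, 0, 0, 0, 0, -1]])

```text
time_s: 12.4
ee_pos: [0.5773, 0.0747, 0.1363]
eef_rot: [3.141, -0.001, 2.287]
force: [0.5, 17.2, -3.3]
grip_width: 0.0229
grip_force: 20.0
```

```bash
python3 - <<'E'
from h import *
c=np.array([.600,.142]);a=np.radians(131+120)
delta((*(c+.07*np.array([np.cos(a),np.sin(a)])),.136),2.288); print(ctrl.get_obs()['moment'])
E
```

```text
12.4 [0.5773 0.0747 0.1363] [ 3.141e+00 -1.000e-03  2.287e+00] F [ 0.5 17.2 -3.3] w 0.0229 19.99266564147547
tool delta [0.0009 0.0006 0.0003] rz -0.001
[ 3.49977946 -0.23417107  0.02249206]
```

>>> jog_arm(motion=[[-0.0206, 0.0203, 0, 0, 0, 0, -1], [-0.0118, 0.0266, 0, 0, 0, 0, -1], [0, 0.0291, 0, 0, 0, 0, -1], [0.0118, 0.0266, 0, 0, 0, 0, -1], [0.0216, 0.0195, 0, 0, 0, 0, -1]])

```text
time_s: 12.9
ee_pos: [0.67, 0.1559, 0.1361]
eef_rot: [-3.141, 0.002, 2.286]
force: [-12.6, -7.6, 1.0]
grip_width: 0.023
grip_force: 20.0
```

>>> jog_arm(motion=[[0.0277, 0.009, 0, 0, 0, 0, -1], [0.0289, -0.003, 0, 0, 0, 0, -1], [0.0252, -0.0146, 0, 0, 0, 0, -1], [0.0171, -0.0235, 0, 0, 0, 0, -1], [0.0061, -0.0285, 0, 0, 0, 0, -1]])

```text
time_s: 13.4
ee_pos: [0.5536, 0.1965, 0.136]
eef_rot: [3.139, 0.001, 2.289]
force: [12.7, -8.4, -5.5]
grip_width: 0.023
grip_force: 20.0
```

```bash
python3 - <<'E'
from h import *
import pickle
D={n:snap(n) for n in ['scene']};pickle.dump(D,open('d2.pkl','wb'))
delta((.5544,.1945,.136),2.288); print(ctrl.get_obs()['moment'])
m=D['scene'][1]
E
```

```text
13.45 [0.5512 0.1941 0.1359] [3.141e+00 2.000e-03 2.289e+00] F [ 0.9 -3.7  2.1] w 0.0228 20.000411707442254
tool delta [-0.0018  0.0026 -0.0001] rz 0.001
[-0.38653457 -0.60898392 -0.01224419]
```

>>> jog_arm(motion=[[-0.0076, -0.027, 0, 0, 0, 0, -1], [-0.0171, -0.0235, 0, 0, 0, 0, -1], [-0.0252, -0.0146, 0, 0, 0, 0, -1], [-0.0289, -0.003, 0, 0, 0, 0, -1], [-0.0277, 0.009, 0, 0, 0, 0, -1]])

```text
time_s: 13.95
ee_pos: [0.579, 0.0745, 0.1363]
eef_rot: [-3.14, 0.0, 2.287]
force: [0.2, 8.3, -4.0]
grip_width: 0.0231
grip_force: 20.0
```

>>> jog_arm(motion=[[-0.0216, 0.0195, 0, 0, 0, 0, -1], [-0.0118, 0.0266, 0, 0, 0, 0, -1], [0, 0.0291, 0, 0, 0, 0, -1], [0.0118, 0.0266, 0, 0, 0, 0, -1], [0.0216, 0.0195, 0, 0, 0, 0, -1]])

```text
time_s: 14.45
ee_pos: [0.6713, 0.1556, 0.1357]
eef_rot: [-3.139, 0.0, 2.286]
force: [-20.3, -12.3, 4.3]
grip_width: 0.0231
grip_force: 20.0
```

>>> jog_arm(motion=[[0.0277, 0.009, 0, 0, 0, 0, -1], [0.0289, -0.003, 0, 0, 0, 0, -1], [0.0252, -0.0146, 0, 0, 0, 0, -1], [0.0171, -0.0235, 0, 0, 0, 0, -1], [0.0061, -0.0285, 0, 0, 0, 0, -1]])

```text
time_s: 14.95
ee_pos: [0.5554, 0.1968, 0.136]
eef_rot: [3.14, 0.001, 2.289]
force: [8.1, -4.7, -3.9]
grip_width: 0.0228
grip_force: 20.0
```

```bash
python3 - <<'E'
from h import *
import pickle
D={n:snap(n) for n in ['scene','side']};pickle.dump(D,open('d3.pkl','wb'))
delta((.5544,.1945,.136),2.288)
save(cv2.resize(D['scene'][0][170:300,220:420],(800,520),interpolation=2),'sc3.png')
E
```

```text
15.05 [0.5546 0.1951 0.1362] [3.141 0.    2.288] F [-1.1  2.5  0. ] w 0.023 19.999705804511905
tool delta [-0.0003 -0.0006  0.0002] rz -0.000
```

View pics/sc3.png

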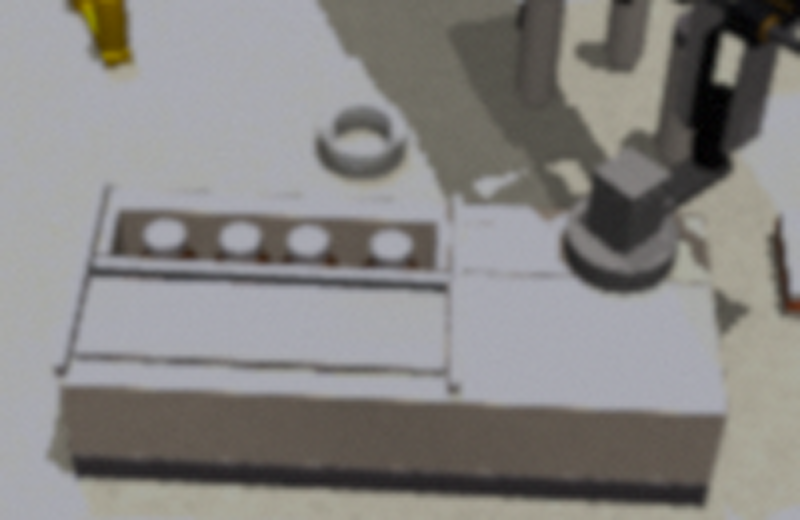

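The cover is nearly open. Four vial caps are visible at crop (165,235), (240,238), (308,240) and (392,243). I'll finish gently to the stop.

>>> jog_arm(motion=[[-0.0015, -0.0146, 0, 0, 0, 0, -1], [-0.0045, -0.0139, 0, 0, 0, 0, -1], [-0.0073, -0.0127, 0, 0, 0, 0, -1], [-0.004, -0.0051, 0, 0, 0, 0, -1], [0, 0, 0, 0, 0, 0, -1]])

```text
time_s: 15.55
ee_pos: [0.5318, 0.1523, 0.1359]
eef_rot: [-3.14, -0.003, 2.287]
force: [-14.2, 2.9, 7.3]
grip_width: 0.0227
grip_force: 20.0
```

>>> jog_arm(motion=[[-0.0036, -0.0042, 0, 0, 0, 0, -1], [0, 0, 0, 0, 0, 0, -1]])

```text
time_s: 15.75
ee_pos: [0.5312, 0.1471, 0.1359]
eef_rot: [-3.14, -0.003, 2.288]
force: [-13.0, 2.1, 6.8]
grip_width: 0.023
grip_force: 20.0
```

>>> jog_arm(motion=[[-0.0036, -0.0038, 0, 0, 0, 0, -1], [0, 0, 0, 0, 0, 0, -1]])

```text
time_s: 15.95
ee_pos: [0.5309, 0.1418, 0.1359]
eef_rot: [-3.14, -0.002, 2.288]
force: [-11.6, 1.6, 6.4]
grip_width: 0.023
grip_force: 20.0
```

>>> jog_arm(motion=[[-0.0025, -0.0048, 0, 0, 0, 0, -1], [0, 0, 0, 0, 0, 0, -1]])

```text
time_s: 16.15
ee_pos: [0.5304, 0.1365, 0.1359]
eef_rot: [3.14, 0.001, 2.287]
force: [2.4, 1.8, 0.3]
grip_width: 0.0234
grip_force: 20.0
```

>>> jog_arm(motion=[[-0.0038, -0.0033, 0, 0, 0, 0, -1], [0, 0, 0, 0, 0, 0, -1]])

```text
time_s: 16.35
ee_pos: [0.5307, 0.1314, 0.1359]
eef_rot: [3.139, 0.001, 2.287]
force: [6.9, 1.9, -1.1]
grip_width: 0.0231
grip_force: 20.0
```

>>> jog_arm(motion=[[-0.0035, -0.0022, 0, 0, 0, 0, -1], [0, 0, 0, 0, 0, 0, -1]])

```text
time_s: 16.55
ee_pos: [0.5314, 0.1273, 0.1359]
eef_rot: [3.139, 0.001, 2.287]
force: [6.7, 2.6, -1.0]
grip_width: 0.0233
grip_force: 20.0
```

>>> jog_arm(motion=[[-0.0035, -0.002, 0, 0, 0, 0, -1], [0, 0, 0, 0, 0, 0, -1]])

```text
time_s: 16.75
ee_pos: [0.5322, 0.1238, 0.1359]
eef_rot: [3.139, 0.001, 2.287]
force: [6.2, 4.6, -1.3]
grip_width: 0.0231
grip_force: 20.0
```

>>> jog_arm(motion=[[-0.0036, -0.0017, 0, 0, 0, 0, -1], [0, 0, 0, 0, 0, 0, -1]])

```text
time_s: 16.95
ee_pos: [0.5333, 0.1203, 0.136]
eef_rot: [3.138, 0.0, 2.288]
force: [6.7, 8.1, -1.6]
grip_width: 0.0232
grip_force: 20.0
```

```bash
python3 - <<'E'
from h import *
import pickle
im,m=snap('scene');pickle.dump((im,m),open('d4.pkl','wb'))
delta((.5320,.1200,.136),2.288); print(ctrl.get_obs()['moment'])
# profile along hatch x through y_h=-80 for cover edge in z=.092 plane
yw=np.radians(-3.75);c=np.array([.6,.142])-115e-3*np.array([-np.sin(yw),np.cos(yw)]);print('hatch',c)
g=cv2.cvtColor(im,cv2.COLOR_RGB2GRAY).astype(int)
g3=cv2.cvtColor(pickle.load(open('d3.pkl','rb'))['scene'][0],cv2.COLOR_RGB2GRAY).astype(int)
for xh in np.arange(-.04,.118,.003):
    pr=[]
    for yh in (-.13,-.08,-.03):
        p=c+xh*np.array([np.cos(yw),np.sin(yw)])+yh*np.array([-np.sin(yw),np.cos(yw)])
        u,v=np.round(proj(m,[(*p,.092)])[0]).astype(int); pr+= [g[v,u],g3[v,u]]
    print(round(xh*1e3),pr)
E
```

```text
17.0 [0.5332 0.1204 0.1359] [3.138 0.    2.288] F [ 6.5  7.9 -1.7] w 0.0231 20.000333266798407
tool delta [ 0.0005 -0.0012 -0.0001] rz -0.000
[ 1.64075626 -1.4094806   0.00544307]
hatch [0.59247864 0.02724622]
-40 [np.int64(165), np.int64(168), np.int64(165), np.int64(170), np.int64(83), np.int64(158)]
-37 [np.int64(165), np.int64(169), np.int64(166), np.int64(169), np.int64(92), np.int64(166)]
-34 [np.int64(162), np.int64(167), np.int64(164), np.int64(168), np.int64(92), np.int64(166)]
-31 [np.int64(156), np.int64(163), np.int64(157), np.int64(162), np.int64(106), np.int64(168)]
-28 [np.int64(158), np.int64(162), np.int64(157), np.int64(162), np.int64(123), np.int64(164)]
-25 [np.int64(165), np.int64(168), np.int64(161), np.int64(163), np.int64(149), np.int64(164)]
-22 [np.int64(165), np.int64(168), np.int64(165), np.int64(169), np.int64(163), np.int64(168)]
-19 [np.int64(165), np.int64(170), np.int64(166), np.int64(169), np.int64(167), np.int64(170)]
-16 [np.int64(163), np.int64(167), np.int64(162), np.int64(166), np.int64(160), np.int64(164)]
-13 [np.int64(142), np.int64(146), np.
[... 3334 characters left out ...]
(124), np.int64(165), np.int64(124)]
98 [np.int64(157), np.int64(131), np.int64(156), np.int64(101), np.int64(155), np.int64(101)]
101 [np.int64(125), np.int64(154), np.int64(123), np.int64(135), np.int64(122), np.int64(135)]
104 [np.int64(146), np.int64(171), np.int64(136), np.int64(170), np.int64(134), np.int64(170)]
107 [np.int64(161), np.int64(169), np.int64(161), np.int64(171), np.int64(160), np.int64(170)]
110 [np.int64(164), np.int64(169), np.int64(165), np.int64(169), np.int64(166), np.int64(169)]
113 [np.int64(157), np.int64(163), np.int64(158), np.int64(162), np.int64(156), np.int64(161)]
116 [np.int64(128), np.int64(131), np.int64(126), np.int64(131), np.int64(125), np.int64(129)]
```

The cover's edge sits at hatch x of about 40 mm, and the tangential force has climbed, so the cover is fully open at the stop. I'll release, lift, turn and look at the logger.

>>> jog_arm(motion=[[0, 0, 0, 0, 0, 0, 0.2], [0, 0, 0, 0, 0, 0, 0.2], [0, 0, 0, 0, 0, 0, 0.2], [0, 0, -0.035, 0, 0, 0, 0.3], [0, 0, -0.04, 0, 0, 0, 0.3]])

```text
time_s: 17.5
ee_pos: [0.5313, 0.1193, 0.2102]
eef_rot: [-3.138, -0.002, 2.288]
force: [0.7, -0.5, -0.0]
grip_width: 0.0592
grip_force: 0.0
```

>>> jog_arm(motion=[[0.03, 0.0113, -0.02, 0, 0, 0, 0.3], [0.03, 0.0113, -0.02, 0, 0, 0, 0.3], [0.03, 0.0113, 0, 0, 0, 0, 0.3], [0, 0, 0, 0, 0, -0.132, 0.3], [0, 0, 0, 0, 0, -0.132, 0.3]])

```text
time_s: 18.0
ee_pos: [0.498, 0.2104, 0.2505]
eef_rot: [-3.141, -0.0, 2.558]
force: [-0.3, -0.5, 0.5]
grip_width: 0.0614
grip_force: 0.0
```

>>> jog_arm(motion=[[0, 0, 0, 0, 0, -0.132, 0.3], [0, 0, 0, 0, 0, -0.132, 0.3], [0, 0, 0, 0, 0, -0.132, 0.3], [0, 0, 0, 0, 0, -0.132, 0.3], [0, 0, 0, 0, 0, 0, 0.3]])

```text
time_s: 18.5
ee_pos: [0.4984, 0.2096, 0.2504]
eef_rot: [-3.141, -0.0, 3.082]
force: [-0.1, 0.1, 0.5]
grip_width: 0.0609
grip_force: 0.0
```

```bash
python3 - <<'E'
from h import *
import pickle
D={n:snap(n) for n in ['wrist','scene','side']};pickle.dump(D,open('d5.pkl','wb'))
delta((.435,.2115,.25),3.08)
im,m=D['wrist']
print('pred',proj(m,[(.435,.2115,0),(.435,.2115,.115),(.378,.123,.115),(.338,.188,.115)]))
# crank pose in scene
hsv=cv2.cvtColor(im,cv2.COLOR_RGB2HSV); 
g=cv2.cvtColor(im,cv2.COLOR_RGB2GRAY); mask=((g<125)&(hsv[...,1]<60)).astype(np.uint8)
n,l,s,c=cv2.connectedComponentsWithStats(mask)
for i in range(1,n):
    if s[i,4]>150: print(s[i],np.round(c[i]))
u,v=proj(m,[(.435,.2115,.115)])[0].astype(int)
u0,v0=max(u-80,0),max(v-70,0)
ui,vi=proj(m,[(.533,.12,.16)])[0].astype(int);print('knob',ui,vi)
save(np.hstack([cv2.resize(im,(480,300),interpolation=2),cv2.resize(im[v0:v0+140,u0:u0+149],(320,300),interpolation=2)]),'w5.png');print(u0,v0)
E
```

```text
18.65 [0.4984 0.2097 0.2504] [-3.141 -0.     3.076] F [ 0.7  0.6 -0.1] w 0.0611 0.0
tool delta [ 0.0634 -0.0023  0.0004] rz -0.004
pred [[313.38909778 115.65482675]
 [312.65757743 120.42200088]
 [201.51846827  56.43004974]
 [275.53043836  -2.90277344]]
[ 178    0  158  169 9802] [253.  83.]
[ 257    0   42   38 1062] [279.  19.]
[ 577    0   63  197 9505] [614. 101.]
[130  93  30  51 368] [151. 116.]
[109 103  25  35 353] [117. 121.]
[417 171  96  45 725] [440. 188.]
[354 172  31  58 178] [360. 197.]
[    0   214   640   186 64974] [306. 322.]
[286 392  44   8 312] [309. 396.]
knob 208 251
232 50
```

```bash
python3 - <<'E'
from h import *
import pickle
im,m=pickle.load(open('d5.pkl','rb'))['wrist']
g=cv2.cvtColor(im,cv2.COLOR_RGB2GRAY)
c=g[70:170,250:370]
h=cv2.HoughCircles(cv2.GaussianBlur(c,(3,3),0),cv2.HOUGH_GRADIENT,1,10,param1=80,param2=10,minRadius=12,maxRadius=22)
for x,y,r in h[0][:5]: print(x+250,y+70,r,ray(m,x+250,y+70,.115))
for row in c[10:90:5,10:110:4]: print(' '.join('%3d'%v for v in row))
E
```

```text
311.5 120.5 15.6 [0.43500584 0.21049581 0.115     ]
119 122 121 120 181 186 188 188 185 188 187 188 190 189 190 190 189 188 188 188 187 190 189 190 191
123 120 118 122 120 186 187 187 186 188 187 188 187 188 189 189 188 187 189 187 188 187 189 190 192
121 123 124 123 122 123 186 186 189 189 188 189 190 187 189 189 188 189 189 189 187 189 189 190 190
121 122 123 124 116 118 140 137 123 121 121 125 188 187 188 186 187 188 190 189 188 189 190 188 188
120 122 119 122 118 118 127 118 122 117 123 124 127 180 183 189 186 186 190 189 188 187 188 189 189
125 125 121 118 121 122 123 120 121 118 123 135 137 136 139 123 190 189 189 188 188 188 187 188 187
123 121 121 124 127 117 119 120 117 120 113 136 135 135 138 137 133 120 134 185 188 189 187 189 188
118 123 125 123 122 120 113 118 122  83 110 137 137 138 138 138 139 127 123 184 190 189 189 189 185
114 120 118 123 118 123 123 115 125  82  80 134 137 136 137 139 138 128 122 156 189 187 189 189 188
120 122 122 123 125 121 121 124 120  95  81  83 135 137 138 138 137 119 121 155 189 188 190 189 188
119 121 120 119 115 120 125 122 121 128  82  80  82  80  79  81 107 124 123 155 189 189 189 189 188
116 117 121 116 122 123 125 120 120 122 122 121  85  85  96 123 124 124 120 155 189 188 190 190 189
121 126 119 124 120 120 123 121 117 119 125 123 117 123 123 117 117 121 121 185 190 188 188 188 191
123 120 115 121 125 123 155 135 126 115 122 123 119 116 117 122 121 123 125 183 187 191 186 189 189
137 125 124 125 122 128 188 187 121 124 122 120 120 126 124 121 121 120 123 179 190 188 190 188 186
140 120 120 122 120 122 126 123 119 127 122 123 122 121 123 123 122 121 125 184 188 187 186 189 187
```

The logger's top is at (0.435, 0.2105). I'll grasp it near the top.

>>> jog_arm(motion=[[0.032, -0.0016, 0.02, 0, 0, 0, 0.4], [0.0314, -0.0017, 0.02, 0, 0, 0, 0.4], [0, 0, 0.04, 0, 0, -0.004, 0.4], [0, 0, 0.04, 0, 0, 0, 0.4], [0, 0, 0.03, 0, 0, 0, 0.4]])

```text
time_s: 19.15
ee_pos: [0.4342, 0.2102, 0.0986]
eef_rot: [-3.141, -0.001, 3.081]
force: [1.0, 0.9, -0.0]
grip_width: 0.0663
grip_force: 0.0
```

>>> jog_arm(motion=[[0, 0, 0.017, 0, 0, 0, 0.4], [0, 0, 0, 0, 0, 0, 0.4], [0, 0, 0, 0, 0, 0, -1], [0, 0, 0, 0, 0, 0, -1], [0, 0, 0, 0, 0, 0, -1]], squeeze=25)

```text
time_s: 19.65
ee_pos: [0.4354, 0.2106, 0.0845]
eef_rot: [3.141, 0.002, 3.083]
force: [0.6, 0.4, 0.4]
grip_width: 0.0453
grip_force: 0.0
```

>>> jog_arm(motion=[[0, 0, 0, 0, 0, 0, -1], [0, 0, 0, 0, 0, 0, -1]])

```text
time_s: 19.85
ee_pos: [0.4351, 0.2105, 0.0839]
eef_rot: [3.141, 0.001, 3.084]
force: [-0.1, 0.5, 0.8]
grip_width: 0.0293
grip_force: 0.0
```

```bash
python3 - <<'E'
from h import *
delta((.5,.1,.25),3.076)
E
```

```text
19.85 [0.4351 0.2105 0.0839] [3.141e+00 1.000e-03 3.084e+00] F [-0.1  0.5  0.8] w 0.0293 0.0
tool delta [-0.0713 -0.1065 -0.1661] rz 0.008
```

>>> jog_arm(motion=[[0, 0, 0, 0, 0, 0, -1], [0, 0, -0.03, 0, 0, 0, -1], [0, 0, -0.04, 0, 0, 0, -1], [0, 0, -0.04, 0, 0, 0, -1], [0, 0, -0.04, 0, 0, 0, -1]])

```text
time_s: 20.35
ee_pos: [0.4346, 0.2103, 0.235]
eef_rot: [-3.142, -0.0, 3.084]
force: [-0.5, 0.0, -0.5]
grip_width: 0.0272
grip_force: 25.0
```

```bash
python3 - <<'E'
from h import *
import pickle
im,m=snap('scene');si,sm=snap('side');wi,wm=snap('wrist');pickle.dump((im,m,si,sm,wi,wm),open('d6.pkl','wb'))
delta((.67,0,.25),3.076)
yw=np.radians(-3.75);ex=np.array([np.cos(yw),np.sin(yw)]);ey=np.array([-ex[1],ex[0]]);c=np.array([.600,.142])-.115*ey
g=cv2.cvtColor(im,cv2.COLOR_RGB2GRAY)
# mask: lane opening polygon (projected at z=.084, x -19..19 mm), bright blobs
poly=[(*(c+x*ex+y*ey),.085) for x,y in [(-.015,-.172),(-.015,.012),(.019,.012),(.019,-.172)]]
pm=np.zeros_like(g);cv2.fillPoly(pm,[np.round(proj(m,poly)).astype(np.int32)],1)
S=8;gb=cv2.resize(g,None,fx=S,fy=S,interpolation=cv2.INTER_CUBIC);pb=cv2.resize(pm,None,fx=S,fy=S,interpolation=0)
n,l,s,ce=cv2.connectedComponentsWithStats(((gb>125)&(pb>0)).astype(np.uint8))
for i in range(1,n):
    if s[i,4]>300:
        u,v=(ce[i]+.5)/S-.5; p=ray(m,u,v,.084)[:2]-c; print('blob',u,v,s[i,2:5]/S,'hatch xy mm',np.round([p@ex*1e3,p@ey*1e3],1))
for zz,uv in [('hubtop',0)]: pass
print('lane end check', [(np.round(proj(m,[(*(c+0*ex+y*ey),.085)])[0],1)) for y in (-.172,.012)])
v=int(proj(m,[(*(c-.003*ex-.08*ey),.084)])[0][1]); print(v,g[v-6:v+9:3,235:345].tolist())
E
```

```text
20.5 [0.4356 0.2107 0.2354] [3.14  0.004 3.084] F [-0.3  0.8 -1.9] w 0.0274 24.99517723917961
tool delta [-0.2463 -0.1967 -0.014 ] rz 0.008
blob 247.66507430997876 229.56170382165604 [  9.    12.   117.75] hatch xy mm [   4.7 -170.9]
blob 260.71715915740197 227.9810196021065 [  9.75   7.   427.25] hatch xy mm [  -1.9 -142.1]
blob 279.5917645778938 228.8386096605744 [  9.5     7.25  430.875] hatch xy mm [ -1.6 -99. ]
blob 296.53271569195135 229.52935002895194 [  9.625   7.25  431.75 ] hatch xy mm [ -1.6 -60.4]
blob 317.338967118844 230.6630971689767 [  9.75    7.    423.875] hatch xy mm [ -0.6 -13. ]
blob 266.02510460251045 235.220449790795 [14.375  0.75  59.75 ] hatch xy mm [  19.6 -127.3]
blob 293.05950598802394 236.27470059880238 [12.5   0.5  41.75] hatch xy mm [ 19.5 -66.6]
lane end check [array([247.5, 227.7]), array([328.3, 231. ])]
228 [[159, 158, 159, 158, 159, 158, 157, 160, 154, 139, 117, 128, 150, 154, 139, 123, 121, 121, 120, 121, 120, 119, 121, 122, 121, 124, 125, 127, 129, 132, 134, 137, 139, 141, 146, 148, 151, 151, 151, 152, 150, 153, 153, 152, 149, 151, 150, 151, 151,
[... 1627 characters left out ...]
6, 144, 121, 91, 81, 81, 81, 81, 82, 81, 80, 80, 87, 105, 137, 153, 160, 160, 160, 158, 160, 159, 153, 133, 98, 82, 81, 78, 78, 91, 125, 150, 150, 144, 150, 159, 160, 160, 159, 159, 160, 161, 160, 161, 161, 160], [158, 158, 160, 159, 159, 157, 145, 122, 115, 133, 142, 139, 132, 124, 124, 124, 122, 121, 119, 113, 105, 100, 99, 99, 101, 101, 98, 94, 89, 81, 72, 67, 66, 69, 81, 91, 93, 91, 79, 62, 62, 69, 81, 85, 89, 86, 82, 76, 69, 53, 43, 45, 62, 76, 79, 70, 57, 55, 63, 78, 87, 95, 97, 92, 80, 70, 58, 49, 54, 70, 79, 81, 78, 80, 80, 76, 70, 65, 72, 95, 115, 127, 131, 131, 126, 112, 90, 71, 69, 72, 78, 75, 78, 98, 130, 150, 140, 130, 142, 156, 160, 160, 160, 159, 160, 160, 159, 159, 161, 159]]
```

The cap positions along the lane (hatch y) are about -142, -99, -60 and -13 mm. The gaps sum to 44 mm as they should, and the widest is between -60 and -13. I'll bring the tube round the crank to above that gap.

>>> jog_arm(motion=[[-0.0024, -0.042, 0, 0, 0, 0, -1], [-0.0024, -0.042, 0, 0, 0, 0, -1], [-0.0024, -0.042, 0, 0, 0, 0, -1], [-0.0024, -0.042, 0, 0, 0, 0, -1], [-0.0024, -0.042, 0, 0, 0, 0, -1]])

```text
time_s: 21.0
ee_pos: [0.4339, -0.0015, 0.232]
eef_rot: [3.142, -0.002, 3.084]
force: [0.7, 0.5, -1.7]
grip_width: 0.0275
grip_force: 25.0
```

>>> jog_arm(motion=[[-0.0386, -0.0003, 0, 0, 0, 0, -1], [-0.0386, -0.0003, 0, 0, 0, 0, -1], [-0.0386, -0.0003, 0, 0, 0, 0, -1], [-0.0386, -0.0003, 0, 0, 0, 0, -1], [0, 0, 0, 0, 0, 0, -1]])

```text
time_s: 21.5
ee_pos: [0.5908, -0.0104, 0.2295]
eef_rot: [3.141, -0.005, 3.083]
force: [-0.8, 0.8, -2.0]
grip_width: 0.0279
grip_force: 25.0
```

```bash
cat >> h.py <<'E'
yw=np.radians(-3.75);ex=np.array([np.cos(yw),np.sin(yw)]);ey=np.array([-ex[1],ex[0]]);c0=np.array([.600,.142])-.115*ey
def hat(x,y,foot): return (*(c0+x*1e-3*ex+y*1e-3*ey),foot+.084)
E
python3 - <<'E'
from h import *
import pickle
delta(hat(-.5,-36.7,.095),3.076)
im,m=snap('scene');si,sm=snap('side');pickle.dump((im,m,si,sm),open('d7.pkl','wb'))
# tube axis in side view: foot & top pred
o=ctrl.get_obs()['ee_pos']
for mm,img in ((m,im),(sm,si)):
    for dz in (-.075,-.05,-.03):
        u,v=proj(mm,[(o[0],o[1],o[2]+dz)])[0]; r=cv2.cvtColor(img,cv2.COLOR_RGB2GRAY)[int(round(v)),int(u)-14:int(u)+15]
        print(round(u,1),round(v,1),r.tolist())
E
```

```text
21.5 [ 0.5908 -0.0104  0.2295] [ 3.141 -0.005  3.083] F [-0.8  0.8 -2. ] w 0.0279 24.995112866163254
tool delta [0.001  0.001  0.0505] rz 0.007
306.7 206.9 [104, 103, 103, 101, 101, 102, 98, 84, 68, 65, 68, 73, 75, 76, 77, 76, 74, 73, 69, 66, 76, 116, 144, 139, 121, 103, 91, 80, 88]
306.7 198.4 [103, 103, 104, 103, 102, 102, 101, 100, 88, 70, 66, 72, 75, 76, 76, 77, 76, 72, 72, 65, 66, 75, 95, 115, 131, 148, 155, 157, 154]
306.7 191.4 [103, 104, 102, 101, 103, 102, 101, 98, 85, 68, 67, 71, 75, 79, 77, 77, 75, 76, 73, 68, 69, 90, 128, 148, 152, 153, 154, 154, 154]
277.2 176.2 [191, 192, 192, 192, 191, 190, 191, 191, 191, 188, 159, 114, 122, 126, 133, 124, 122, 114, 114, 162, 193, 192, 187, 185, 169, 168, 173, 172, 158]
277.0 168.9 [192, 189, 167, 176, 184, 185, 192, 192, 192, 192, 187, 126, 117, 123, 126, 127, 125, 120, 114, 110, 152, 191, 191, 191, 192, 192, 191, 187, 187]
276.8 163.0 [182, 177, 120, 39, 50, 48, 50, 48, 46, 51, 62, 108, 119, 123, 126, 116, 111, 114, 115, 99, 50, 47, 47, 47, 47, 47, 47, 47, 47]
```

>>> jog_arm(motion=[[0.001, 0.001, 0.03, 0, 0, 0, -1], [0, 0, 0.02, 0, 0, 0, -1], [0, 0, 0.009, 0, 0, 0, -1], [0, 0, 0.008, 0, 0, 0, -1], [0, 0, 0, 0, 0, 0, -1]])

```text
time_s: 22.1
ee_pos: [0.5875, -0.0089, 0.1662]
eef_rot: [3.142, -0.001, 3.084]
force: [0.0, 0.3, -0.7]
grip_width: 0.0276
grip_force: 25.0
```

```bash
python3 - <<'E'
from h import *
delta(hat(-.5,-39,.072),3.083)
E
```

```text
22.1 [ 0.5875 -0.0089  0.1662] [ 3.142e+00 -1.000e-03  3.084e+00] F [ 0.   0.3 -0.7] w 0.0276 24.995288997888565
tool delta [-0.0021 -0.0026  0.0102] rz 0.001
```

>>> jog_arm(motion=[[-0.002, -0.0013, 0.005, 0, 0, 0, -1], [0, -0.0013, 0.005, 0, 0, 0, -1], [0, -0.001, 0.004, 0, 0, 0, -1], [0, 0, 0, 0, 0, 0, -1]])

```text
time_s: 22.5
ee_pos: [0.5895, -0.0129, 0.1519]
eef_rot: [-3.142, -0.001, 3.084]
force: [0.1, 0.6, -0.5]
grip_width: 0.0273
grip_force: 25.0
```

>>> jog_arm(motion=[[0, 0.002, 0, 0, 0, 0, -1], [0, 0.002, 0, 0, 0, 0, -1], [0, 0.002, 0, 0, 0, 0, -1], [0, 0.001, 0, 0, 0, 0, -1], [0, 0, 0, 0, 0, 0, -1]])

```text
time_s: 23.0
ee_pos: [0.5901, -0.0055, 0.1525]
eef_rot: [3.142, 0.0, 3.084]
force: [0.2, -0.3, -0.4]
grip_width: 0.0274
grip_force: 25.0
```

```bash
cat > v.py <<'E'
from h import *
def vials():
    im,m=snap('scene');g=cv2.cvtColor(im,cv2.COLOR_RGB2GRAY)
    poly=[(*(c0+x*ex+y*ey),.085) for x,y in [(-.015,-.172),(-.015,.012),(.017,.012),(.017,-.172)]]
    pm=np.zeros_like(g);cv2.fillPoly(pm,[np.round(proj(m,poly)).astype(np.int32)],1);S=8
    gb=cv2.resize(g,None,fx=S,fy=S,interpolation=cv2.INTER_CUBIC);pb=cv2.resize(pm,None,fx=S,fy=S,interpolation=0)
    n,l,s,ce=cv2.connectedComponentsWithStats(((gb>125)&(pb>0)).astype(np.uint8))
    for i in range(1,n):
        if s[i,4]>8000:
            u,v=(ce[i]+.5)/S-.5;p=ray(m,u,v,.084)[:2]-c0;print('blob',s[i,2:5]/S,np.round([p@ex*1e3,p@ey*1e3],1))
    return im,m
E
python3 - <<'E'
from v import *
delta(hat(-.5,-37.5,.05),3.083);vials()
E
```

```text
23.0 [ 0.5901 -0.0055  0.1525] [3.142 0.    3.084] F [ 0.2 -0.3 -0.4] w 0.0274 24.995292127132416
tool delta [ 0.0003 -0.0046  0.0185] rz 0.001
```

```bash
sed -i 's/8000/1500/' v.py; python3 - <<'E'
from v import *
vials()
E
python3 - <<'E'
from h import *
im,m=snap('scene');g=cv2.cvtColor(im,cv2.COLOR_RGB2GRAY)
pts=proj(m,[(*(c0-.001*ex+y*1e-3*ey),.084) for y in range(-176,16,3)])
for y,(u,v) in zip(range(-176,16,3),pts): print('%d:%d'%(y,g[int(round(v)),int(round(u))]),end=' ')
E
```

```text
-176:156 -173:145 -170:108 -167:67 -164:78 -161:82 -158:81 -155:83 -152:89 -149:102 -146:102 -143:101 -140:103 -137:104 -134:101 -131:84 -128:74 -125:73 -122:74 -119:75 -116:76 -113:76 -110:91 -107:100 -104:102 -101:101 -98:102 -95:101 -92:99 -89:91 -86:80 -83:77 -80:75 -77:77 -74:84 -71:93 -68:100 -65:104 -62:100 -59:100 -56:100 -53:99 -50:90 -47:75 -44:69 -41:75 -38:74 -35:76 -32:76 -29:77 -26:67 -23:64 -20:64 -17:83 -14:77 -11:78 -8:76 -5:75 -2:76 1:76 4:76 7:75 10:73 13:79
```

>>> jog_arm(motion=[[0, -0.003, 0, 0, 0, 0, -1], [0, -0.002, 0, 0, 0, 0, -1], [0, -0.002, 0, 0, 0, 0, -1], [0, -0.002, 0, 0, 0, 0, -1], [0, 0, 0, 0, 0, 0, -1]])

```text
time_s: 23.65
ee_pos: [0.5896, -0.015, 0.1525]
eef_rot: [3.142, 0.0, 3.084]
force: [-0.5, 0.3, -1.3]
grip_width: 0.0278
grip_force: 25.0
```

>>> jog_arm(motion=[[0, 0.003, 0, 0, 0, 0, -1], [0, 0, 0.004, 0, 0, 0, -1], [0, 0, 0.004, 0, 0, 0, -1], [0, 0, 0, 0, 0, 0, -1]])

```text
time_s: 24.05
ee_pos: [0.5895, -0.0116, 0.1437]
eef_rot: [3.142, -0.001, 3.084]
force: [0.5, -0.5, -0.7]
grip_width: 0.0273
grip_force: 25.0
```

```bash
python3 - <<'E'
from h import *
delta(hat(-.5,-38.5,.05),3.083)
im,m=snap('scene');save(cv2.resize(cv2.convertScaleAbs(im[185:285,230:390],alpha=1.5),(800,500),interpolation=2),'last.png')
E
```

```text
24.05 [ 0.5895 -0.0116  0.1437] [ 3.142e+00 -1.000e-03  3.084e+00] F [ 0.5 -0.5 -0.7] w 0.0273 24.995238482952118
tool delta [0.     0.0005 0.0097] rz 0.001
```

View pics/last.png

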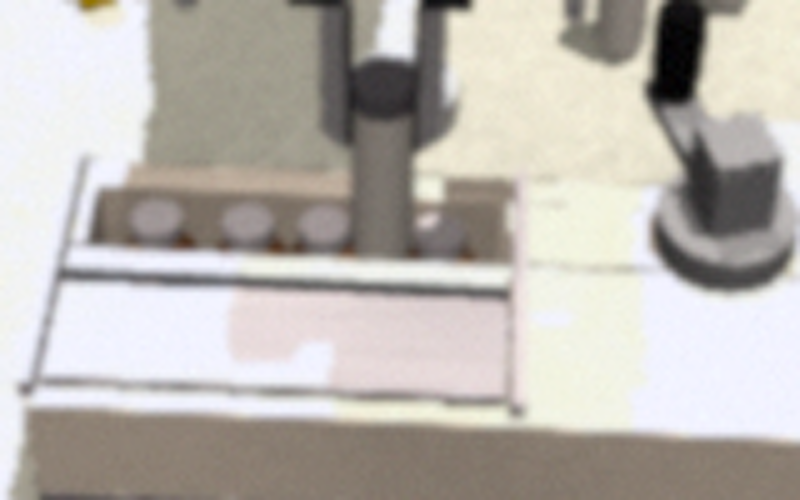

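The tube sits between vials 3 and 4 at crop (383,230). All the caps are upright, and the crank is home on the boss. I'll wedge the tube down gently.

>>> jog_arm(motion=[[0, 0, 0.002, 0, 0, 0, -1], [0, 0, 0.002, 0, 0, 0, -1], [0, 0, 0.002, 0, 0, 0, -1], [0, 0, 0.002, 0, 0, 0, -1], [0, 0, 0, 0, 0, 0, -1]])

```text
time_s: 24.6
ee_pos: [0.5896, -0.0117, 0.1361]
eef_rot: [3.142, -0.001, 3.084]
force: [-0.4, -0.2, -1.4]
grip_width: 0.0273
grip_force: 25.0
```

>>> jog_arm(motion=[[0, 0, 0.002, 0, 0, 0, -1], [0, 0, 0.002, 0, 0, 0, -1], [0, 0, 0.002, 0, 0, 0, -1], [0, 0, 0, 0, 0, 0, -1]])

```text
time_s: 25.0
ee_pos: [0.5895, -0.0117, 0.13]
eef_rot: [-3.142, -0.001, 3.084]
force: [0.1, -0.9, -2.0]
grip_width: 0.0274
grip_force: 25.0
```

>>> jog_arm(motion=[[0, 0, 0.003, 0, 0, 0, -1], [0, 0, 0.003, 0, 0, 0, -1], [0, 0, 0.003, 0, 0, 0, -1], [0, 0, 0.003, 0, 0, 0, -1], [0, 0, 0, 0, 0, 0, -1]])

```text
time_s: 25.5
ee_pos: [0.5895, -0.0117, 0.1179]
eef_rot: [3.142, -0.001, 3.084]
force: [-0.1, -0.1, -2.0]
grip_width: 0.0275
grip_force: 25.0
```

>>> jog_arm(motion=[[0, 0, 0.003, 0, 0, 0, -1], [0, 0, 0.003, 0, 0, 0, -1], [0, 0, 0.003, 0, 0, 0, -1], [0, 0, 0.002, 0, 0, 0, -1], [0, 0, 0, 0, 0, 0, -1]])

```text
time_s: 26.0
ee_pos: [0.5896, -0.0117, 0.1071]
eef_rot: [3.142, -0.001, 3.084]
force: [0.2, -0.5, -1.3]
grip_width: 0.0274
grip_force: 25.0
```

>>> jog_arm(motion=[[0, 0, 0.001, 0, 0, 0, -1], [0, 0, 0, 0, 0, 0, -1]])

```text
time_s: 26.2
ee_pos: [0.5897, -0.0117, 0.1064]
eef_rot: [-3.142, 0.0, 3.084]
force: [0.6, -0.2, -0.7]
grip_width: 0.0272
grip_force: 25.0
```

>>> jog_arm(motion=[[0, 0, 0.001, 0, 0, 0, -1], [0, 0, 0, 0, 0, 0, -1]])

```text
time_s: 26.4
ee_pos: [0.5899, -0.0117, 0.1058]
eef_rot: [-3.142, 0.001, 3.084]
force: [-0.8, 0.6, 2.6]
grip_width: 0.0275
grip_force: 25.0
```

>>> jog_arm(motion=[[0, 0, 0.0005, 0, 0, 0, -1], [0, 0, 0, 0, 0, 0, -1]])

```text
time_s: 26.6
ee_pos: [0.5901, -0.0118, 0.1058]
eef_rot: [-3.142, 0.001, 3.084]
force: [-0.3, -0.1, 7.1]
grip_width: 0.0271
grip_force: 25.0
```

The tube is on the floor. I'll release and lift away.

>>> jog_arm(motion=[[0, 0, -0.0007, 0, 0, 0, -1], [0, 0, 0, 0, 0, 0, -0.2], [0, 0, 0, 0, 0, 0, 0], [0, 0, 0, 0, 0, 0, 0], [0, 0, 0, 0, 0, 0, 0]])

```text
time_s: 27.1
ee_pos: [0.5897, -0.0117, 0.1056]
eef_rot: [-3.142, -0.0, 3.084]
force: [-0.9, 0.4, -0.1]
grip_width: 0.0469
grip_force: 0.0
```

>>> jog_arm(motion=[[0, 0, -0.015, 0, 0, 0, 0], [0, 0, -0.03, 0, 0, 0, 0], [0, 0, -0.04, 0, 0, 0, 0], [0, 0, -0.04, 0, 0, 0, 0], [0, 0, 0, 0, 0, 0, 0]])

```text
time_s: 27.6
ee_pos: [0.5914, -0.0118, 0.2377]
eef_rot: [-3.141, 0.01, 3.084]
force: [0.1, 0.1, 0.1]
grip_width: 0.0469
grip_force: 0.0
```

>>> jog_arm(motion=[[0.045, 0, -0.01, 0, 0, 0, 0], [0.045, 0, -0.01, 0, 0, 0, 0], [0.045, 0, 0, 0, 0, 0, 0], [0.045, 0, 0, 0, 0, 0, 0], [0, 0, 0, 0, 0, 0, 0]])

```text
time_s: 28.1
ee_pos: [0.4065, -0.001, 0.2515]
eef_rot: [-3.142, 0.001, 3.084]
force: [0.4, -0.4, -0.1]
grip_width: 0.0469
grip_force: 0.0
```

```bash
python3 - <<'E'
from v import *
import pickle
im,m=vials(); si,sm=snap('side')
o=ctrl.get_obs();print(o['time_s'],o['ee_pos'],o['force'],o['grip_width'])
g=cv2.cvtColor(im,cv2.COLOR_RGB2GRAY)
for y in range(-176,16,3):
    u,v=proj(m,[(*(c0-.001*ex+y*1e-3*ey),.084)])[0]; print('%d:%d'%(y,g[int(round(v)),int(round(u))]),end=' ')
print()
tx,ty,_=hat(-.5,-38.5,0)
gs=cv2.cvtColor(si,cv2.COLOR_RGB2GRAY)
for img,mm in ((g,m),(gs,sm)):
    for z in (.1,.115,.130,.145):
        u,v=proj(mm,[(tx,ty,z)])[0]; print(z,round(u,1),img[int(round(v)),int(round(u))-11:int(round(u))+12].tolist())
# cover edges, bystander change vs d0
d0=cv2.cvtColor(pickle.load(open('d0.pkl','rb'))['scene'][0],cv2.COLOR_RGB2GRAY)
print('cover',[(x,int(g[tuple(np.round(proj(m,[(*(c0+x*1e-3*ex-.13*ey),.092)])[0][::-1]).astype(int))])) for x in range(29,53,3)])
df=(cv2.absdiff(g,d0)>35).astype(np.uint8);n,l,s,ce=cv2.connectedComponentsWithStats(df)
for i in range(1,n):
    if s[i,4]>25:print(s[i])
E
```

```text
blob [  9.5    6.75 403.75] [  -1.9 -142.1]
blob [  9.5     6.875 410.25 ] [  -1.6 -105.1]
blob [  8.875   6.875 391.   ] [ -2.8 -70.8]
blob [  9.375   6.75  404.375] [-0.  -7.6]
28.2 [ 0.40998732 -0.00131374  0.25170196] [ 0.8824358  -0.09311335  0.13729978] 0.04680469717336191
-176:148 -173:138 -170:103 -167:65 -164:75 -161:77 -158:79 -155:96 -152:125 -149:155 -146:155 -143:155 -140:156 -137:155 -134:152 -131:108 -128:82 -125:77 -122:79 -119:92 -116:121 -113:147 -110:155 -107:156 -104:156 -101:156 -98:153 -95:140 -92:87 -89:81 -86:80 -83:114 -80:142 -77:153 -74:156 -71:157 -68:155 -65:155 -62:132 -59:100 -56:77 -53:64 -50:63 -47:69 -44:77 -41:79 -38:81 -35:82 -32:81 -29:78 -26:73 -23:78 -20:93 -17:146 -14:154 -11:156 -8:155 -5:157 -2:155 1:152 4:110 7:84 10:76 13:121 
0.1 306.1 [100, 93, 88, 85, 76, 68, 63, 66, 72, 75, 77, 80, 80, 84, 80, 79, 71, 65, 78, 105, 115, 119, 117]
0.115 306.1 [155, 156, 155, 153, 137, 106, 70, 58, 53, 53, 52, 53, 54, 54, 56, 61, 67, 80, 113, 143, 152, 150, 151]
0.13 306.1 [155, 154, 155, 150, 128, 81, 63, 72, 81, 83, 84, 86, 85, 83, 80, 75, 66, 77, 114, 1
[... 756 characters left out ...]
8  98]
[350   0  42  22 594]
[82  3 16  6 50]
[102   2  12  11  72]
[87 12 14  3 26]
[ 92  12  29  20 240]
[ 67  32  76  19 941]
[357  35  10   4  34]
[270  37   9  17 100]
[342  39  46  15 488]
[290  46  29  25 303]
[80 52  9  4 30]
[89 57 10 25 74]
[372  56  14  14 163]
[268  64  19  27 384]
[134  66   7  16  60]
[353  80  10   5  45]
[331  83  19  28 341]
[360  83  20   6  42]
[322  92   5  29 106]
[295  96   3  15  32]
[264  98  18  34 307]
[341 105  26  29 578]
[ 102  107  163   50 4166]
[303 141  29  18 401]
[ 254  158   65   44 1589]
[376 173  24  40 454]
[212 182  39  29 534]
[358 183  29  50 631]
[247 213  85  25 979]
[247 217  53   5 147]
[242 237  90   8 342]
[238 260  93   6 158]
```

```bash
python3 -c "
from station import ctrl
print(ctrl.hand_in())"
```

```text
the job is handed in; nothing more can be done
None
```

I handed the job in at about 28 s of robot time: the crank is home, the cover is wound open to its stop, and the logger stands upright on the lane floor with all four vials still standing. I saw no sign that any bystander moved, though I only compared pictures for that; the judge's result was not shown.

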